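Stroke the long slide through its travel

TASK

Two linear slides lie on the bench; check the longer one for sticky spots. Slowly run its carriage right up to the stop at the end with the wide bolted foot, then slowly back the whole way to the stop at the other end, and let go of it there. Leave the carriage of the short slide alone.

Things in the scene. Friction and masses are not known exactly. Their poses are not given: they have to be found in the camera images.
- long_carriage (a joint): Carriage position on the longer slide, m: 0 = at the stop at the wide-foot end, 0.18 = at the other stop. Slide fixed flat to the bench: aluminium base 270 mm long, 60 mm wide, steel rail on top, stop plates 42 mm high at both ends; beyond one, a flat foot 120 mm wide, 40 mm long, with two bolts. About 3 N friction, a little more at speed; stays where left.
- long_grip (a point): Centre of the black grip block on the longer slide's carriage, 69 mm above the bench: 24 mm along the rail, 40 mm across, 40 mm high (49 to 89 mm above the bench). It stands on the middle of a steel carriage 60 mm long, 56 mm wide. y axis: along the rail, away from the wide foot (carriage position grows that way); x across the rail; z up. Moves with the carriage.
- short_carriage (a joint): Position of the carriage of the shorter slide (same build, base 170 mm long), in m: 0 = at its wide-foot end, 0.08 = at its other end. To be left alone.
- short_grip (a point): Centre of the same black grip block on the shorter slide's carriage, 69 mm above the bench, axes likewise. To be left alone.

How it is judged:
By the outcome, as a careful person would: the job done as asked, in the order asked, and still so for the second after the job is handed in, with the robot touching nothing.
It also fails if it takes over 35 s, if anything falls off the work surface, if the arm or the gripper's body presses on something with over 40 N, if the wrist force passes 120 N, or if a joint passes its speed limit or range.

ROBOT

A 7-joint arm with a two-finger parallel gripper is mounted at the origin on a cart in front of the work surface, level with it; the furniture and walls round the work are solid. World frame = base frame: x ahead of the robot, y to its left, z up, the work surface at z = 0. Lengths are in mm, angles in degrees, forces in N, time in s.
With the tool pointing down it reaches from about 350 to 900 mm from the base axis. Payload 7.2 kg.
Tool frame: the origin (TCP) lies on the centre line of the jaws, within the pads' length; the fingertips stand 19 mm ahead of it and the grasp point (between the pads) is the TCP; z points along the fingers, y is the line along which they close (so a half turn about z gives the same grasp; the last joint's range is limited). The gripper opens to 88 mm and grips with 3 to 60 N. Pads are 20 mm wide; open, the fingers measure 115 mm over their backs; the gripper's body (75 mm by 178 mm) begins 61 mm behind the grasp point.
Start: joints at [71.093, 23.554, -0.728, 91.456, 0.321, 64.991, -4.71], TCP at [161.75, -603.71, 241.653] pointing down, gripper open.
Joint ranges: [-169.25, 169.25], [-16.82, 113.86], [-84.01, 82.57], [7.8, 145.47], [-59.2, 239.2], [7.22, 106.19], [-163.78, 163.78]. Speed limits (degrees/s): [136.94, 136.94, 172.46, 172.46, 180, 180, 180].

INTERFACE

Orientations are given as [roll, pitch, yaw] about the fixed x, y, z axes, in that order (R = Rz(yaw) Ry(pitch) Rx(roll)).
In Python, from bench import ctrl gives the robot as it stands. The module is installed in compiled form; this text tells all that it offers.
- The arm moves only by the tool arm_command, never from a script. Its argument "commands" is a list that holds one entry, the list of rows, each a list of 7 numbers: the shift along the tool's x, y, z in mm, then the turn, a rotation vector about the tool's x, y, z in rad, then the opening, from 0 (shut) to 1 (fully open). A call has 1 to 8 rows; each row shifts and turns the commanded pose from where the row before left it, along the tool's axes as they then stand; what a row does not reach is not made up. A row lasts 1/12 s, in which the tool goes at most 41.7 mm and 7.16 degrees, less where a joint would pass 70% of its speed; a pose out of reach is approached as far as the arm can. A call is refused whole if a number of a shift passes 41.7 or a number of a turn 0.125, either way. A call with a gripper value outside its range is refused whole. The fingers move at their own pace and stop on an object; "force" is the grip in N (left out, the last holds). Time passes only in rows, so rows that do not move let the fingers close. It gives the time, the measured TCP pose, the force, the opening and the grip force at its end, in the units of the state.
- ctrl.get_obs(): the state, without advancing time (a new reading comes with each control period).
- ctrl.get_image(name): name is "side" or "top"; returns (picture, depth): 384x512x3 uint8, red, green, blue; 384x512 float32, mm along the optical axis (not along the pixel's ray), 0 where there is no reading.
- ctrl.get_calibration(name): a dict with "vertical_fov" (degrees; the focal length in pixels is half the picture's height over the tangent of half this angle, whatever the lens; pixels are square), "cx", "cy" (the principal point, pixels), "world_from_camera" (4x4, takes a point from camera to world coordinates). Camera axes: x right, y down, z forward; pixel columns grow to the right and rows downward; lengths in mm; the calibration is good to about 2 mm. A picture is of the moment at which its call begins. get_calibration takes no time and is no camera call.
- ctrl.close_job(): hands the job in; it is judged then, once.
The state is a dict: "time": time; "joints": joint angles; "joint_vel": joint speeds; "tau": joint torques, N m; "eef_pos": TCP position; "tool_rot": TCP orientation; "force": force on the tool from outside, world axes, zero at the start; "moment": the same for the moment, N m; "finger_gap": opening from 0.0 (shut) to 1.0 (fully open); "finger_force": force on a finger pad.
Only numpy, scipy, OpenCV 4.12 (cv2) and the standard library are available. Lean on these libraries where they do the work, as an engineer would, in place of code of your own. Each camera call takes 0.05 s, during which the arm holds its last target. There are 200 camera calls.

## Working session

There is one attempt and no reset: what is moved stays moved. The work goes in short steps, Python scripts to look and compute and a tool call to move; the robot and the scene stay as the last step left them, time stands still between calls to the robot, and variables do not carry over. Pictures are saved under pics/ and viewed, at most 10 in all, crops included, and the job is handed in when it is done.

Besides the shell and the picture viewer there is one more tool, called after "Call:" as name(argument=value, ...) on one line, values as JSON. arm_command: Moves the arm, as the interface text tells. Its arguments: {"type":"object","properties":{"commands":{"type":"array"},"force":{"type":"number"}},"required":["commands"]}

```bash
mkdir -p pics; python3 - <<'E'
from bench import ctrl
import cv2,numpy as np
for n in("top","side"):
    im,d=ctrl.get_image(n); cv2.imwrite(f"pics/{n}0.png",im[:,:,::-1]); np.savez(f"{n}0.npz",im=im,d=d)
    c=ctrl.get_calibration(n); print(n,c["vertical_fov"],c["cx"],c["cy"],np.round(c["world_from_camera"],3).tolist())
o=ctrl.get_obs(); print(o)
E
```

```text
top 42.17078667887883 255.61252319668 187.7855892210024 [[-0.015, -0.99, 0.143, 364.707], [-1.0, 0.017, 0.012, -121.484], [-0.014, -0.143, -0.99, 1226.595], [0.0, 0.0, 0.0, 1.0]]
side 44.86172962228987 260.00976930775084 194.1089044303899 [[-0.999, 0.036, -0.038, 546.964], [0.053, 0.652, -0.756, 517.444], [-0.003, -0.757, -0.653, 629.242], [0.0, 0.0, 0.0, 1.0]]
{'time': 0.1, 'joints': array([71.0934029 , 23.59536923, -0.72721157, 91.49751867,  0.32226229,
       64.99103171, -4.71126421]), 'joint_vel': array([-0.01597366, -0.14652805,  0.04239481, -0.21284102, -0.02645429,
       -0.14931551, -0.05952907]), 'tau': array([ 3.26504050e-03, -5.89098608e+01,  6.44019339e-01, -2.91709435e+01,
       -5.38210245e-02,  1.44739656e-02,  7.30558781e-05]), 'eef_pos': array([ 161.59009671, -603.31673011,  240.9063711 ]), 'tool_rot': array([-1.79918460e+02,  7.49679925e-03,  1.49984146e+01]), 'force': array([-0.76111447, -0.66662514, -0.0481584 ]), 'moment': array([0.01484226, 0.05201799, 0.01547228]), 'finger_force': 0.0, 'finger_gap': 0.9991923206871218}
```

View pics/top0.png

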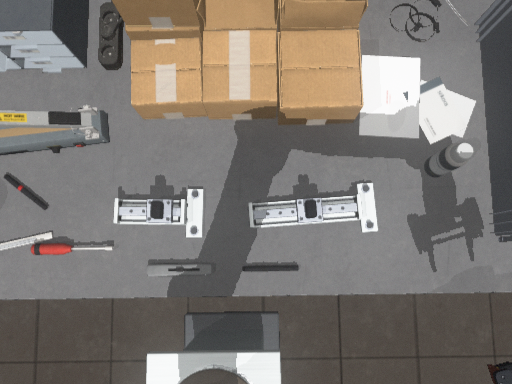

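View pics/side0.png

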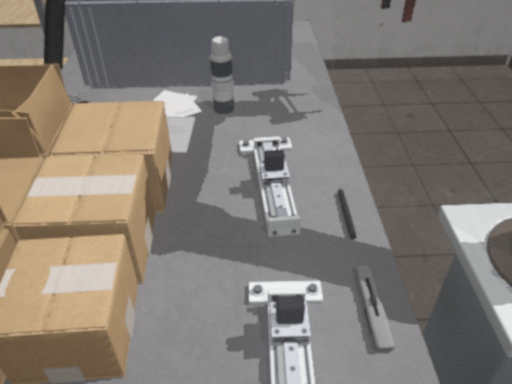

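Top view: the long slide spans columns 249–377, with its foot at (367,207) and grip at (311,208). In the side view it is the far slide, with its grip at about (274,160). Next I'll measure the grip in both views.

```bash
cat >h.py <<'E'
import numpy as np,cv2
from bench import ctrl
def cam(n):
    c=ctrl.get_calibration(n); f=192/np.tan(np.radians(c["vertical_fov"]/2)); return f,c["cx"],c["cy"],np.array(c["world_from_camera"])
def ray(n,u,v):
    f,cx,cy,T=cam(n); return T[:3,3],T[:3,:3]@np.array([(u-cx)/f,(v-cy)/f,1])
def plane(n,u,v,z):
    o,r=ray(n,u,v); return o+r*(z-o[2])/r[2]
def pts(n,d,m):
    f,cx,cy,T=cam(n); v,u=np.nonzero(m&(d>0)); z=d[v,u]
    return np.c_[(u-cx)/f*z,(v-cy)/f*z,z]@T[:3,:3].T+T[:3,3]
def tri(a,b):
    (o,r),(p,s)=a,b; k=np.linalg.lstsq(np.c_[r,-s],p-o,rcond=None)[0]; P,Q=o+k[0]*r,p+k[1]*s; return (P+Q)/2,np.linalg.norm(P-Q)
E
python3 - <<'E'
from h import *
for n,(a,b,c,e) in dict(top=(295,325,192,226),side=(258,292,142,176)).items():
    z=np.load(n+"0.npz"); im,d=z["im"],z["d"]
    m=np.zeros(d.shape,bool); m[c:e,a:b]=im[c:e,a:b].max(2)<60
    k,l,s,ce=cv2.connectedComponentsWithStats(m.astype(np.uint8)); 
    for i in range(1,k):
        if s[i,4]>25:
            P=pts(n,d,l==i); t=P[P[:,2]>82]; print(n,s[i],ce[i].round(1),"z",np.percentile(P[:,2],[5,50,95]).round(),"top",len(t),t.min(0).round() if len(t) else 0,t.max(0).round() if len(t) else 0,t.mean(0).round(1) if len(t) else 0)
            if len(t): print("top rect",[np.round(q,1) for q in cv2.minAreaRect(t[:,:2].astype(np.float32))])
# rail / foot in top view: bright base mask
z=np.load("top0.npz"); im,d=z["im"],z["d"]; m=np.zeros(d.shape,bool); m[175:238,240:385]=im[175:238,240:385].min(2)>150
P=pts("top",d,m); P=P[(P[:,2]>5)]
print([np.round(q,1) for q in cv2.minAreaRect(P[:,:2].astype(np.float32))],np.percentile(P[:,2],[5,50,95]))
q=P[P[:,1]>P[:,1].max()-215]; 
f=cv2.fitLine(q[:,:2].astype(np.float32),cv2.DIST_L2,0,.01,.01).ravel(); print(f,np.degrees(np.arctan2(f[1],f[0])))
v=np.array([f[0],f[1]]); v*=np.sign(v[1]); s=(P[:,:2]-f[2:])@v
h=P[P[:,2]>36]; print("ends",s.min(),s.max(),"stop heights s hist",np.histogram((h[:,:2]-f[2:])@v,20))
for n,u,w in(("top",311,208),): print(plane(n,u,w,89))
E
```

```text
top [305 202   4  16  30] [306.3 208.5] z [75. 87. 90.] top 24 [ 462. -228.   82.] [ 495. -221.   92.] [ 480.7 -223.9   87.2]
top rect [array([ 478.6, -225.4]), array([32. ,  6.7]), np.float64(4.5)]
side [265 156  18  14 170] [273.6 162.5] z [58. 72. 84.] top 20 [ 466. -225.   82.] [ 498. -220.   87.] [ 481.6 -222.4   83.7]
top rect [array([ 481.6, -222.5]), array([32. ,  4.5]), np.float64(2.9)]
[array([ 483.9, -244.8]), array([119., 309.]), np.float64(2.5)] [ 8.30891847 21.52435218 49.6102904 ]
[ 6.2865928e-02 -9.9802196e-01  4.7529700e+02 -2.0574359e+02] -86.39567
ends -193.98898600232386 114.92181593646609 stop heights s hist (array([100,  10,   6,   8,  12,  13,   8,  96,  38,  20,  99,  58,   7,
         8,  10,  10,   8,   2,   0,  78]), array([-153.49043878, -140.06982605, -126.64921331, -113.22860057,
        -99.80798784,  -86.3873751 ,  -72.96676237,  -59.54614963,
        -46.1255369 ,  -32.70492416,  -19.28431142,   -5.86369869,
          7.55691405,   20.97752678,   34.39813952,   47.81875226,
         61.23936499,   74.65997773,   88.08059046,  101.5012032 ,
        114.92181594]))
[ 480.53774466 -234.03269648   89.        ]
```

```bash
python3 - <<'E'
from h import *
for n,(a,b,c,e) in dict(top=(290,335,185,235),side=(250,300,135,185)).items():
    z=np.load(n+"0.npz"); d=z["d"]; m=np.zeros(d.shape,bool); m[c:e,a:b]=1
    P=pts(n,d,m); t=P[(P[:,2]>82)&(P[:,2]<100)]
    print(n,len(t),t.min(0).round(1),t.max(0).round(1),t.mean(0).round(1),[np.round(q,1) for q in cv2.minAreaRect(t[:,:2].astype(np.float32))])
z=np.load("top0.npz"); d=z["d"]; m=np.zeros(d.shape,bool); m[175:238,240:385]=1
P=pts("top",d,m)
w=P[(P[:,2]>37)&(P[:,2]<48)]
for lo,hi in((-150,-60),(-400,-300)):
    q=w[(w[:,1]>lo)&(w[:,1]<hi)]; q=q[:,:]; print("stop",len(q),q.mean(0).round(1),q.min(0).round(),q.max(0).round())
E
```

```text
top 177 [ 462.1 -246.    82.4] [ 501.6 -220.8   96.1] [ 480.9 -233.6   88.5] [array([ 481.5, -233.8]), array([39.6, 23.9]), np.float64(4.6)]
side 164 [ 461.  -246.1   82.1] [ 500.4 -219.6   90. ] [ 480.7 -230.4   86.7] [array([ 480.7, -233.4]), array([38.9, 26.6]), np.float64(3.9)]
stop 142 [ 473.1 -100.4   41. ] [ 444. -146.   37.] [502. -88.  47.]
stop 150 [ 488.2 -348.3   41.1] [ 459. -359.   37.] [ 517. -301.   47.]
```

The grip is at (481, -233.6) with its top at 88.5 mm (expected 89). The rail's yaw is about 3.8°, the foot is at -y, and the carriage is at about 0.08. I'll grip along the rail.

Call:
arm_command(commands=[[[0,0,0,0,0,0.098,1],[0,0,0,0,0,0.098,1],[28,-28,0,0,0,0,1],[28,-28,0,0,0,0,1],[28,-28,0,0,0,0,1],[28,-28,0,0,0,0,1],[28,-28,0,0,0,0,1],[28,-28,0,0,0,0,1]]], force=30)

```text
time: 0.77
eef_pos: [319.1, -423.2, 241.5]
tool_rot: [-180.0, 0.0, 3.8]
force: [1.9, -0.1, 0.5]
finger_gap: 1.002
finger_force: 0.0
```

Call:
arm_command(commands=[[[29,-29.5,5,0,0,0,1],[29,-29.5,5,0,0,0,1],[29,-29.5,5,0,0,0,1],[29,-29.5,5,0,0,0,1],[29,-29.5,5,0,0,0,1],[29,-29.5,5,0,0,0,1],[0,0,5,0,0,0,1],[0,0,0,0,0,0,1]]])

```text
time: 1.43
eef_pos: [481.1, -234.1, 205.3]
tool_rot: [-179.9, 0.1, 4.1]
force: [-1.4, -0.2, -0.8]
finger_gap: 0.999
finger_force: 0.0
```

```bash
python3 - <<'E'
from h import *
o=ctrl.get_obs(); print(o["eef_pos"],o["tool_rot"])
im,d=ctrl.get_image("side"); cv2.imwrite("pics/side1.png",cv2.resize(im[60:280,150:400,::-1],None,fx=2.4,fy=2.4))
E
```

```text
[ 481.13044244 -234.138461    205.32675616] [-1.79901441e+02  8.79458803e-02  4.08831039e+00]
```

View pics/side1.png

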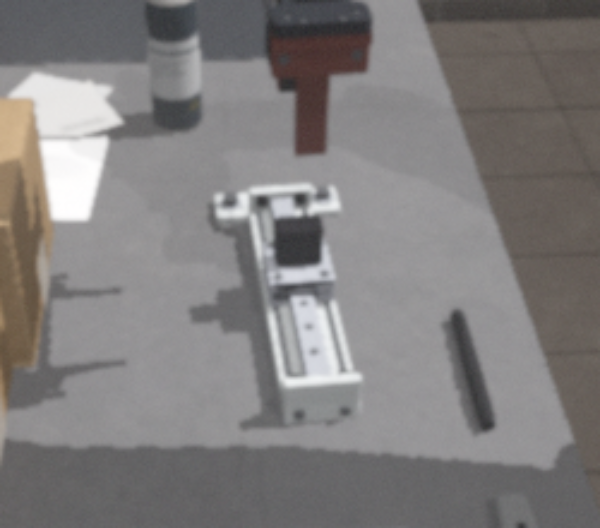

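The open gripper is above the grip block, which is at crop (298,240), and it is lined up across the rail. I'll go down.

Call:
arm_command(commands=[[[0,0,25,0,0,0,1],[0,0,25,0,0,0,1],[0,0,25,0,0,0,1],[0,0,25,0,0,0,1],[0,0,20,0,0,0,1],[0,0,10,0,0,0,1],[0,0,0,0,0,0,1],[0,0,0,0,0,0,1]]])

```text
time: 2.15
eef_pos: [479.9, -238.0, 77.0]
tool_rot: [180.0, 0.0, 3.7]
force: [-0.3, -0.1, -0.1]
finger_gap: 0.998
finger_force: 0.0
```

```bash
python3 - <<'E'
from h import *
o=ctrl.get_obs(); print(o["eef_pos"],o["force"])
im,d=ctrl.get_image("side"); cv2.imwrite("pics/side2.png",cv2.resize(im[100:260,180:380,::-1],None,fx=3,fy=3))
E
```

```text
[ 479.87246124 -238.02539278   76.9721346 ] [-0.29565499 -0.09320658 -0.11767659]
```

View pics/side2.png

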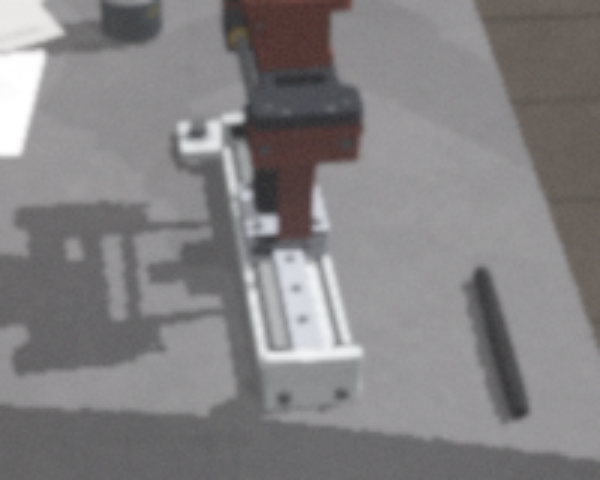

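The fingers straddle the block without contact. I'll correct the 4 mm sag along the rail and close gently.

Call:
arm_command(commands=[[[0.5,-2.2,1,0,0,0,0.8],[0.5,-2.2,1,0,0,0,0.6],[0,0,0,0,0,0,0.5],[0,0,0,0,0,0,0.42],[0,0,0,0,0,0,0.37],[0,0,0,0,0,0,0.34],[0,0,0,0,0,0,0.33],[0,0,0,0,0,0,0.33]]])

```text
time: 2.87
eef_pos: [481.0, -232.6, 74.7]
tool_rot: [180.0, -0.0, 3.8]
force: [-0.4, 0.4, 0.7]
finger_gap: 0.43
finger_force: 0.0
```

Call:
arm_command(commands=[[[0,0,0,0,0,0,0.31],[0,0,0,0,0,0,0.3],[0,0,0,0,0,0,0.29],[0,0,0,0,0,0,0.28],[0,0,0,0,0,0,0.26],[0,0,0,0,0,0,0.24],[0,0,0,0,0,0,0.2],[0,0,0,0,0,0,0.2]]])

```text
time: 3.53
eef_pos: [481.0, -232.7, 74.6]
tool_rot: [180.0, -0.0, 3.7]
force: [0.8, -3.5, -2.3]
finger_gap: 0.272
finger_force: 30.0
```

Gripped: the gap is 23.9 mm, matching the 24 mm block. Now slowly towards the foot, which is tool +y.

Call:
arm_command(commands=[[[0,0.7,0,0,0,0,0.2],[0,1.4,0,0,0,0,0.2],[0,2,0,0,0,0,0.2],[0,2,0,0,0,0,0.2],[0,2,0,0,0,0,0.2],[0,2,0,0,0,0,0.2],[0,2,0,0,0,0,0.2],[0,2,0,0,0,0,0.2]]])

```text
time: 4.2
eef_pos: [481.8, -246.7, 74.6]
tool_rot: [-180.0, 0.0, 3.8]
force: [-0.8, 3.4, 0.2]
finger_gap: 0.267
finger_force: 30.0
```

Call:
arm_command(commands=[[[0,2,0,0,0,0,0.2],[0,2,0,0,0,0,0.2],[0,2,0,0,0,0,0.2],[0,2,0,0,0,0,0.2],[0,2,0,0,0,0,0.2],[0,2,0,0,0,0,0.2],[0,2,0,0,0,0,0.2],[0,2,0,0,0,0,0.2]]])

```text
time: 4.87
eef_pos: [482.9, -262.7, 74.6]
tool_rot: [-180.0, 0.0, 3.8]
force: [-2.0, 3.1, 1.7]
finger_gap: 0.269
finger_force: 30.0
```

Friction of about 3 N and little side force, as expected.

Call:
arm_command(commands=[[[0,2,0,0,0,0,0.2],[0,2,0,0,0,0,0.2],[0,2,0,0,0,0,0.2],[0,2,0,0,0,0,0.2],[0,2,0,0,0,0,0.2],[0,2,0,0,0,0,0.2],[0,2,0,0,0,0,0.2],[0,2,0,0,0,0,0.2]]])

```text
time: 5.53
eef_pos: [483.8, -278.8, 74.6]
tool_rot: [-180.0, 0.0, 3.8]
force: [-3.6, 2.4, 2.5]
finger_gap: 0.277
finger_force: 30.0
```

Call:
arm_command(commands=[[[0,2,0,0,0,0,0.2],[0,2,0,0,0,0,0.2],[0,2,0,0,0,0,0.2],[0,2,0,0,0,0,0.2],[0,2,0,0,0,0,0.2],[0,2,0,0,0,0,0.2],[0,2,0,0,0,0,0.2],[0,2,0,0,0,0,0.2]]])

```text
time: 6.2
eef_pos: [484.8, -294.8, 74.6]
tool_rot: [-180.0, 0.0, 3.8]
force: [-4.0, 3.0, 3.1]
finger_gap: 0.274
finger_force: 30.0
```

Call:
arm_command(commands=[[[0,2,0,0,0,0,0.2],[0,2,0,0,0,0,0.2],[0,1.8,0,0,0,0,0.2],[0,1.6,0,0,0,0,0.2],[0,1.5,0,0,0,0,0.2],[0,1.3,0,0,0,0,0.2],[0,1.2,0,0,0,0,0.2],[0,1,0,0,0,0,0.2]]])

```text
time: 6.87
eef_pos: [485.6, -307.3, 74.6]
tool_rot: [180.0, 0.0, 3.8]
force: [-3.9, 2.4, 3.8]
finger_gap: 0.27
finger_force: 30.0
```

Call:
arm_command(commands=[[[0,1,0,0,0,0,0.2],[0,1,0,0,0,0,0.2],[0,1,0,0,0,0,0.2],[0,1,0,0,0,0,0.2]]])

```text
time: 7.2
eef_pos: [485.8, -311.1, 74.6]
tool_rot: [180.0, 0.0, 3.8]
force: [-4.6, 2.4, 4.0]
finger_gap: 0.275
finger_force: 30.0
```

Call:
arm_command(commands=[[[0,1,0,0,0,0,0.2],[0,1,0,0,0,0,0.2],[0,1,0,0,0,0,0.2],[0,1,0,0,0,0,0.2]]])

```text
time: 7.53
eef_pos: [486.1, -315.2, 74.6]
tool_rot: [180.0, 0.0, 3.8]
force: [-5.2, 3.0, 3.8]
finger_gap: 0.273
finger_force: 30.0
```

Call:
arm_command(commands=[[[0,1,0,0,0,0,0.2],[0,0.7,0,0,0,0,0.2],[0,0.5,0,0,0,0,0.2],[0,0.5,0,0,0,0,0.2]]])

```text
time: 7.87
eef_pos: [486.1, -315.5, 74.6]
tool_rot: [-179.8, 0.1, 3.8]
force: [-7.6, 11.2, 9.6]
finger_gap: 0.271
finger_force: 30.0
```

Call:
arm_command(commands=[[[0,0.5,0,0,0,0,0.2],[0,0.5,0,0,0,0,0.2],[0,0,0,0,0,0,0.2]]])

```text
time: 8.12
eef_pos: [486.1, -315.5, 74.6]
tool_rot: [-179.8, 0.1, 3.9]
force: [-7.1, 13.0, 9.7]
finger_gap: 0.269
finger_force: 30.0
```

The carriage is at the stop: travel ended at y = -315.5, where geometry predicted about -315, and the force is up to 13 N. Now slowly back.

Call:
arm_command(commands=[[[-0.3,-1,0,0,0,0,0.2],[-0.3,-1,0,0,0,0,0.2],[0,-1,0,0,0,0,0.2],[0,-1,0,0,0,0,0.2],[0,-1,0,0,0,0,0.2],[0,-1.4,0,0,0,0,0.2],[0,-1.8,0,0,0,0,0.2],[0,-2,0,0,0,0,0.2]]])

```text
time: 8.78
eef_pos: [485.7, -309.0, 74.6]
tool_rot: [180.0, -0.0, 3.7]
force: [1.6, -3.4, -3.6]
finger_gap: 0.271
finger_force: 30.0
```

Call:
arm_command(commands=[[[0,-2,0,0,0,0,0.2],[0,-2,0,0,0,0,0.2],[0,-2,0,0,0,0,0.2],[0,-2,0,0,0,0,0.2],[0,-2,0,0,0,0,0.2],[0,-2,0,0,0,0,0.2],[0,-2,0,0,0,0,0.2],[0,-2,0,0,0,0,0.2]]])

```text
time: 9.45
eef_pos: [484.6, -292.1, 74.6]
tool_rot: [180.0, -0.0, 3.8]
force: [3.0, -2.6, -5.5]
finger_gap: 0.268
finger_force: 30.0
```

Call:
arm_command(commands=[[[0,-2,0,0,0,0,0.2],[0,-2,0,0,0,0,0.2],[0,-2,0,0,0,0,0.2],[0,-2,0,0,0,0,0.2],[0,-2,0,0,0,0,0.2],[0,-2,0,0,0,0,0.2],[0,-2,0,0,0,0,0.2],[0,-2,0,0,0,0,0.2]]])

```text
time: 10.12
eef_pos: [483.6, -276.2, 74.6]
tool_rot: [180.0, -0.0, 3.8]
force: [4.8, -3.0, -8.0]
finger_gap: 0.274
finger_force: 30.0
```

Call:
arm_command(commands=[[[0,-2,0,0,0,0,0.2],[0,-2,0,0,0,0,0.2],[0,-2,0,0,0,0,0.2],[0,-2,0,0,0,0,0.2],[0,-2,0,0,0,0,0.2],[0,-2,0,0,0,0,0.2],[0,-2,0,0,0,0,0.2],[0,-2,0,0,0,0,0.2]]])

```text
time: 10.78
eef_pos: [482.7, -260.2, 74.6]
tool_rot: [180.0, -0.0, 3.8]
force: [5.0, -3.0, -7.6]
finger_gap: 0.267
finger_force: 30.0
```

Call:
arm_command(commands=[[[0.1,-2,0.1,0,0,0,0.2],[0.1,-2,0.1,0,0,0,0.2],[0.1,-2,0.1,0,0,0,0.2],[0.1,-2,0.1,0,0,0,0.2],[0,-2,0,0,0,0,0.2],[0,-2,0,0,0,0,0.2],[0,-2,0,0,0,0,0.2],[0,-2,0,0,0,0,0.2]]])

```text
time: 11.45
eef_pos: [481.8, -244.5, 74.6]
tool_rot: [180.0, -0.0, 3.8]
force: [1.2, -3.0, 3.2]
finger_gap: 0.27
finger_force: 30.0
```

Call:
arm_command(commands=[[[0,-2,0,0,0,0,0.2],[0,-2,0,0,0,0,0.2],[0,-2,0,0,0,0,0.2],[0,-2,0,0,0,0,0.2],[0,-2,0,0,0,0,0.2],[0,-2,0,0,0,0,0.2],[0,-2,0,0,0,0,0.2],[0,-2,0,0,0,0,0.2]]])

```text
time: 12.12
eef_pos: [480.8, -228.5, 74.6]
tool_rot: [180.0, -0.0, 3.8]
force: [0.7, -4.2, 5.3]
finger_gap: 0.273
finger_force: 30.0
```

Call:
arm_command(commands=[[[0,-2,0,0,0,0,0.2],[0,-2,0,0,0,0,0.2],[0,-2,0,0,0,0,0.2],[0,-2,0,0,0,0,0.2],[0,-2,0,0,0,0,0.2],[0,-2,0,0,0,0,0.2],[0,-2,0,0,0,0,0.2],[0,-2,0,0,0,0,0.2]]])

```text
time: 12.78
eef_pos: [479.8, -212.5, 74.6]
tool_rot: [180.0, -0.0, 3.8]
force: [2.2, -2.8, 6.0]
finger_gap: 0.27
finger_force: 30.0
```

Call:
arm_command(commands=[[[0,-2,0,0,0,0,0.2],[0,-2,0,0,0,0,0.2],[0,-2,0,0,0,0,0.2],[0,-2,0,0,0,0,0.2],[0,-2,0,0,0,0,0.2],[0,-2,0,0,0,0,0.2],[0,-2,0,0,0,0,0.2],[0,-2,0,0,0,0,0.2]]])

```text
time: 13.45
eef_pos: [478.8, -196.5, 74.6]
tool_rot: [180.0, -0.0, 3.8]
force: [3.0, -3.3, 4.5]
finger_gap: 0.272
finger_force: 30.0
```

Call:
arm_command(commands=[[[0,-2,0,0,0,0,0.2],[0,-2,0,0,0,0,0.2],[0,-2,0,0,0,0,0.2],[0,-2,0,0,0,0,0.2],[0,-2,0,0,0,0,0.2],[0,-2,0,0,0,0,0.2],[0,-2,0,0,0,0,0.2],[0,-2,0,0,0,0,0.2]]])

```text
time: 14.12
eef_pos: [477.9, -180.6, 74.6]
tool_rot: [180.0, -0.1, 3.8]
force: [2.4, -3.8, 4.9]
finger_gap: 0.272
finger_force: 30.0
```

Call:
arm_command(commands=[[[0,-2,0,0,0,0,0.2],[0,-2,0,0,0,0,0.2],[0,-2,0,0,0,0,0.2],[0,-2,0,0,0,0,0.2],[0,-2,0,0,0,0,0.2],[0,-2,0,0,0,0,0.2],[0,-2,0,0,0,0,0.2],[0,-2,0,0,0,0,0.2]]])

```text
time: 14.78
eef_pos: [476.9, -164.6, 74.6]
tool_rot: [180.0, -0.1, 3.8]
force: [2.8, -3.2, 5.3]
finger_gap: 0.27
finger_force: 30.0
```

Call:
arm_command(commands=[[[0,-2,0,0,0,0,0.2],[0,-2,0,0,0,0,0.2],[0,-2,0,0,0,0,0.2],[0,-2,0,0,0,0,0.2],[0,-2,0,0,0,0,0.2],[0,-1.8,0,0,0,0,0.2],[0,-1.6,0,0,0,0,0.2],[0,-1.4,0,0,0,0,0.2]]])

```text
time: 15.45
eef_pos: [476.0, -149.7, 74.6]
tool_rot: [180.0, -0.1, 3.8]
force: [2.9, -2.8, 5.4]
finger_gap: 0.271
finger_force: 30.0
```

Call:
arm_command(commands=[[[0,-1.2,0,0,0,0,0.2],[0,-1,0,0,0,0,0.2],[0,-1,0,0,0,0,0.2],[0,-1,0,0,0,0,0.2],[0,-1,0,0,0,0,0.2],[0,-1,0,0,0,0,0.2]]])

```text
time: 15.95
eef_pos: [475.6, -143.6, 74.6]
tool_rot: [180.0, -0.1, 3.8]
force: [3.6, -3.2, 5.3]
finger_gap: 0.271
finger_force: 30.0
```

Call:
arm_command(commands=[[[0,-1,0,0,0,0,0.2],[0,-1,0,0,0,0,0.2],[0,-1,0,0,0,0,0.2],[0,-1,0,0,0,0,0.2],[0,-1,0,0,0,0,0.2],[0,-1,0,0,0,0,0.2]]])

```text
time: 16.45
eef_pos: [475.2, -137.6, 74.6]
tool_rot: [180.0, -0.1, 3.8]
force: [3.9, -4.0, 5.0]
finger_gap: 0.27
finger_force: 30.0
```

Call:
arm_command(commands=[[[0,-1,0,0,0,0,0.2],[0,-1,0,0,0,0,0.2],[0,-0.7,0,0,0,0,0.2],[0,-0.5,0,0,0,0,0.2]]])

```text
time: 16.78
eef_pos: [475.1, -135.6, 74.6]
tool_rot: [179.9, -0.1, 3.7]
force: [4.6, -8.6, 2.7]
finger_gap: 0.27
finger_force: 30.0
```

Call:
arm_command(commands=[[[0,-0.5,0,0,0,0,0.2],[0,-0.5,0,0,0,0,0.2],[0,-0.5,0,0,0,0,0.2],[0,0,0,0,0,0,0.2]]])

```text
time: 17.12
eef_pos: [475.1, -135.5, 74.6]
tool_rot: [179.8, -0.1, 3.7]
force: [5.0, -11.3, 2.6]
finger_gap: 0.276
finger_force: 30.0
```

It is at the other stop: span about 180 mm, force 11 N. I'll open, then rise.

Call:
arm_command(commands=[[[0,0,0,0,0,0,0.4],[0,0,0,0,0,0,0.7],[0,0,0,0,0,0,0.9],[0,0,0,0,0,0,0.9],[0,0,0,0,0,0,0.9],[0,0,0,0,0,0,0.9],[0,0,0,0,0,0,0.9],[0,0,0,0,0,0,0.9]]])

```text
time: 17.78
eef_pos: [474.2, -132.9, 74.2]
tool_rot: [-180.0, 0.0, 3.8]
force: [-0.9, 0.0, 0.0]
finger_gap: 0.837
finger_force: 0.0
```

Call:
arm_command(commands=[[[0,0,-5,0,0,0,0.9],[0,0,-15,0,0,0,0.9],[0,0,-25,0,0,0,0.9],[0,0,-25,0,0,0,0.9],[0,0,-25,0,0,0,0.9],[0,0,-25,0,0,0,0.9],[0,0,-10,0,0,0,0.9],[0,0,0,0,0,0,0.9]]])

```text
time: 18.45
eef_pos: [475.6, -133.3, 206.8]
tool_rot: [179.9, -0.3, 3.8]
force: [-0.1, -0.0, -0.8]
finger_gap: 0.9
finger_force: 0.0
```

```bash
python3 - <<'E'
from h import *
im,d=ctrl.get_image("side"); cv2.imwrite("pics/side3.png",im[:,:,::-1])
m=np.zeros(d.shape,bool); m[150:240,240:320]=1
P=pts("side",d,m); t=P[(P[:,2]>80)&(P[:,2]<92)]
print(len(t),[np.round(q,1) for q in cv2.minAreaRect(t[:,:2].astype(np.float32))])
z=np.load("side0.npz")
print("short slide image change",np.abs(im[270:,240:330].astype(int)-z["im"][270:,240:330]).mean())
E
```

```text
234 [array([ 474.1, -132.7]), array([40.1, 27.3]), np.float64(0.0)]
short slide image change 11.129272254710852
```

View pics/side3.png

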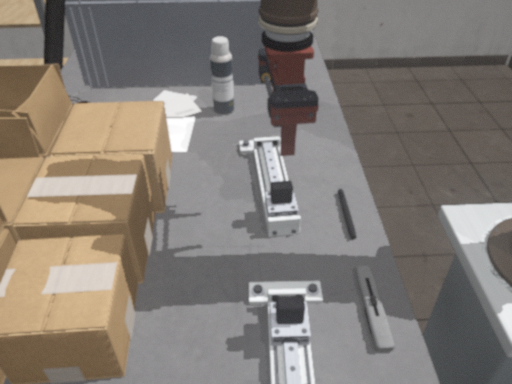

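The long slide's carriage is at the near stop, with its grip at (281,190). The gripper is clear above it. The short slide's grip is still at (290,308), unchanged; the image difference there is shadow.

```bash
python3 -c "
from bench import ctrl
print(ctrl.close_job())"
```

```text
the job is handed in; nothing more can be done
None
```

The job is handed in: the long slide's carriage ran slowly (about 24 mm/s) to the wide-foot stop and back about 180 mm to the other stop, where I let go; drag read a steady 2.4–4.2 N with no sticky spots, and the short slide was left alone.

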